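# Shut and lock the splint trimmer's dust hatch

### The job

Push the hatch of the splint trimmer fully shut, then turn its orange quarter-turn wing clockwise until it drops into its locked detent. Do not force it: stop turning once it has dropped in, leave it locked and let go, and do not push the splints, wrist shell or dynamometer around.

Things in the scene. Friction and masses are not known exactly. Their poses are not given: they have to be found in the camera images.
- trimmer: White bench-top splint trimmer, fixed. Origin on the worktop; its x axis points from the front (wing side) back to the motor, z up. Its open-topped dust box is 170 (x) by 180 (y) mm with the rim 85 mm up, spanning x -90 to +80 mm. Behind it (x +82 to +182 mm) a deck with motor and sanding drum, up to 104 mm high.
- hatch (a joint): Hinge of the grey hatch plate over the dust box: 0 = fully shut, grows as the front edge lifts (rad). Starts ajar at 0.4 to 0.75, stays where left; 2 to 5 N down on the front edge shuts it. Hinge line along the trimmer's y at trimmer x +80, z +85 mm. Plate 175 mm from hinge to front edge, 176 mm wide, 6 mm thick, underside level with the hinge line: top 91 mm up when shut.
- hatch_push (a point): Bare spot on top of the hatch plate beside the wing, good for pushing it down: 150 mm from the hinge line, 62 mm to the trimmer's +y side of the middle, 6 mm above the hinge line when shut. z is the plate's outward normal.
- collar (a point): Steel collar, 54 mm across, 13 mm high, fixed on the hatch plate 120 mm from the hinge line, halfway across. Origin at the centre of its underside (91 mm above the worktop when shut); z is the hatch's outward normal, x points to the hinge. Inside, unseen, a cam ring: the wing's pin rides on its flat face and drops into one notch, the locked detent.
- wing: Orange wing knob: a bar 52 mm long (its x axis), 12 thick (y) and 30 tall, from 23 to 53 mm above its origin, on a black disc 50 mm across with its top 23 mm above the origin. Origin on the turning axis, up to 1 mm below the collar's origin while unlocked, 5 mm locked. A spring always pulls it down with 7 N: the cam ring carries this, but at the detent it hangs on whatever holds the wing up.
- wing_grip (a point): Point on the wing's axis, 46 mm above the wing's origin and 7 mm below the bar's top: TCP height for a grip from above across the 12 mm thickness. Axes as the wing's. The wing sinks 4 mm at the detent and cannot be turned there; forcing the sunk pin with over 30 N (0.5 Nm of turning), or pressing the unsunk wing down with over 23 N, breaks it. 3 mm of upward play.
- wing_mark (a point): White mark on the bar's top, 20 mm from the axis towards the wing's +x end. Seen from above the wing turns clockwise to lock. Angle from the collar's x axis clockwise to the mark: starts at 29 to 40 degrees, end stops at 0 and 130; the detent lies anywhere from 70 to 110 degrees, unseen, different each time, about 4 degrees wide to either side. Turning takes about 0.1 Nm.
- spindle (a joint): How far the wing has sunk along its axis (m): up to 0.001 = riding on the cam face, unlocked (a red band shows under the black disc); 0.005 = dropped into the detent, locked; down to -0.002 when lifted.
- wrist_shell: Cream thermoplastic wrist shell, an arch about 170 mm long, 75 mm wide and 45 mm high, loose on the worktop near the trimmer. Leave alone.
- splint_long: Aluminium gutter-shaped finger splint, about 110 mm long, 18 mm wide, 21 mm high, loose. Leave alone.
- splint_short: The same, about 85 mm long. Leave alone.
- dynamometer: Blue plastic hand dynamometer with a round dial lying on the worktop, about 195 by 110 mm and 38 mm high. Leave alone.

How it is judged:
By the outcome, as a careful person would: the job done as asked, in the order asked, and still so for the second after the job is handed in, with the robot touching nothing.
It also fails if it takes over 61 s, if anything falls off the work surface, if the arm or the gripper's body presses on something with over 40 N, if the wrist force passes 120 N, or if a joint passes its speed limit or range.

### The arm

A 6-joint arm with a two-finger parallel gripper is mounted at the origin on the work surface. World frame = base frame: x ahead of the robot, y to its left, z up, the work surface at z = 0. Lengths are in m, angles in rad, forces in N, time in s.
With the tool pointing down it reaches from about 0.4 to 0.825 m from the base axis. Payload 7 kg.
Tool frame: the origin (TCP) lies between the finger pads, 19 mm behind the fingertips; this is the grasp point; z points along the fingers, y is the line along which they close (so a half turn about z gives the same grasp; the last joint's range is limited). The gripper opens to 88 mm and grips with 3 to 60 N. Pads are 19 mm wide; open, the fingers measure 130 mm over their backs; the gripper's body (78 mm by 193 mm) begins 47 mm behind the grasp point.
Start: joints at [-1.043, 0.359, 0.012, 0, -1.224, -0.288], TCP at [0.16, -0.656, 0.245] pointing down, gripper open.
Joint ranges: [-3.07, 3.07], [-1.43, 2.12], [-1.02, 1.25], [-3.03, 1.67], [-3.05, -0], [-3.03, 3.03]. Speed limits (rad/s): [2.39, 2.39, 3.01, 3.14, 3.14, 3.14].

### API

Orientations are given as a unit quaternion [w, x, y, z].
In Python, from bench import arm gives the robot as it stands.
- The arm moves only by the tool apply_moves, never from a script. Its argument "rows" is one flat list of numbers, 7 for each row, row after row: the shift along the tool's x, y, z in cm, then the turn, a rotation vector about the tool's x, y, z in rad, then the closure, from -1 (fully open) to 1 (shut). In form: [x, y, z, wx, wy, wz, fingers, x, y, z, wx, wy, wz, fingers, ...]. A call has 1 to 20 rows; each row is the pose to reach, as a shift and turn from the pose commanded when the call began, along the tool's axes at that moment; what a row does not reach only later rows make up. A row lasts 1/12 s, in which the tool goes at most 41.7 mm and 7.16 degrees, less where a joint would pass 70% of its speed; a pose out of reach is approached as far as the arm can. A call with a gripper value outside its range is refused whole. The fingers move at their own pace and stop on an object; "force" is the grip in N (left out, the last holds). Time passes only in rows, so rows that repeat a pose let the fingers close. It gives the time, the measured TCP pose, the force, the opening and the grip force at its end, in the units of the state.
- arm.state(): the state, without advancing time (a new reading comes with each control period).
- arm.camera(name): name is "scene" or "top" or "wrist"; returns the picture (480x640x3 uint8, red, green, blue); there is no depth.
- arm.get_calibration(name): a dict with "fx", "fy", "cx", "cy" (pixels), "position" and "attitude" of the camera in the world; the wrist camera has in their place "mount" (4x4, takes a point from camera to tool coordinates, whose origin is the TCP and whose axes are the flange's). Camera axes: x right, y down, z forward; pixel columns grow to the right and rows downward; lengths in m; the calibration is good to about 2 mm. A picture is of the moment at which its call begins: read the wrist's pose just before it. get_calibration takes no time and is no camera call.
- arm.finish_job(): hands the job in; it is judged then, once.
Trained networks look in the newest picture that a camera, given by its name, has taken for a name from the list of things; names that differ only in an ending like _2 or _b are one class to them, and where a whole thing is asked for, a point or a joint stands for the part that bears it (a point fixed in the world has none). Each returns a list of dicts, best first, with "confidence" (0 to 1); they miss things now and then, are a little off and sometimes report something else, mostly with a low value. They report only what shows in the picture. A call takes as long as a camera call.
- arm.silhouettes(camera, name): "mask" (480x640 bool, what is visible of it) and "bbox" ([left, top, width, height] in pixels, round what is visible of it).
- arm.tip_of(camera, name): "position" ([column, row] in pixels: a listed point, or the origin of a listed thing).
The state is a dict: "clock": time; "q": joint angles; "qvel": joint speeds; "joint_efforts": joint torques, N m; "ee_pos": TCP position; "orientation": TCP orientation; "contact_force": force on the tool from outside, world axes, zero at the start; "wrist_torque": the same for the moment, N m; "opening": finger opening in m; "grip_force": force on a finger pad.
Only numpy, scipy, OpenCV 4.12 (cv2) and the standard library are available. Lean on these libraries where they do the work, as an engineer would, in place of code of your own. Each camera call takes 0.05 s, during which the arm holds its last target. There are 200 camera calls.

## Working session

There is one attempt and no reset: what is moved stays moved. The work goes in short steps, Python scripts to look and compute and a tool call to move; the robot and the scene stay as the last step left them, time stands still between calls to the robot, and variables do not carry over. Pictures are saved under pics/ and viewed, at most 10 in all, crops included, and the job is handed in when it is done.

Besides the shell and the picture viewer there is one more tool, called after "Emit:" in YAML: its name, and indented under it one key for each argument. apply_moves: Moves the arm, as the interface text tells. Its arguments: {"type":"object","properties":{"rows":{"type":"array"},"force":{"type":"number"}},"required":["rows"]}

```bash
mkdir -p pics; cat > h.py <<'E'
import numpy as np,cv2
from bench import arm
from scipy.spatial.transform import Rotation as R
def rot(a):
    a=np.array(a,float)
    return a if a.shape==(3,3) else R.from_quat(a[[1,2,3,0]]).as_matrix()
def cam(n):
    c=arm.get_calibration(n);K=np.array([[c['fx'],0,c['cx']],[0,c['fy'],c['cy']],[0,0,1]])
    if 'mount' in c:
        s=arm.state();M=np.array(c['mount']);Rt=rot(s['orientation'])
        return K,Rt@M[:3,:3],Rt@M[:3,3]+np.array(s['ee_pos'])
    return K,rot(c['attitude']),np.array(c['position'])
def proj(C,P):
    K,A,t=C;p=(np.atleast_2d(P)-t)@A@K.T
    return p[:,:2]/p[:,2:]
def ray(C,uv):
    K,A,t=C;d=A@np.linalg.inv(K)@np.array([*uv,1.]);return t,d/np.linalg.norm(d)
def atz(C,uv,z):
    t,d=ray(C,uv);return t+d*(z-t[2])/d[2]
E
python3 - <<'E'
from h import *
for n in ['scene','top']:
    print(arm.get_calibration(n))
    im=arm.camera(n);cv2.imwrite(f'pics/{n}0.png',im[:,:,::-1])
    for k in ['trimmer','wing','collar','wing_grip','wing_mark','hatch_push']:
        print(n,k,[(np.round(d['position'],1).tolist(),round(d['confidence'],2)) for d in arm.tip_of(n,k)[:2]])
s=arm.state();print(s['clock'],s['ee_pos'],s['orientation'])
E
```

```text
{'fx': 436.69013364977957, 'fy': 436.69013364977957, 'cx': 323.71533845319425, 'cy': 240.76315535199217, 'position': array([1.13188033, 0.34096947, 0.73154886]), 'attitude': array([-0.1869461 ,  0.46282583,  0.79634797, -0.34157476])}
scene trimmer [([332.3, 272.8], 0.77)]
scene wing [([337.0, 216.8], 0.91), ([370.5, 208.3], 0.72)]
scene collar [([336.0, 216.2], 0.79), ([417.4, 312.7], 0.75)]
scene wing_grip [([332.6, 210.2], 0.64), ([323.2, 215.4], 0.25)]
scene wing_mark [([323.9, 217.6], 0.8), ([334.5, 209.3], 0.7)]
scene hatch_push [([370.3, 208.3], 0.66)]
{'fx': 521.8522227896846, 'fy': 521.8522227896846, 'cx': 312.2750159144121, 'cy': 228.86549322796725, 'position': array([4.39706151e-01, 9.42481673e-04, 1.04936210e+00]), 'attitude': array([-0.05729398,  0.7148184 , -0.69312139,  0.07303964])}
top trimmer []
top wing [([287.4, 258.0], 0.83)]
top collar [([287.7, 254.4], 0.94)]
top wing_grip [([193.5, 256.8], 0.72), ([286.8, 237.9], 0.58)]
top wing_mark [([289.9, 256.6], 0.7), ([293.6, 226.3], 0.65)]
top hatch_push [([257.4, 277.1], 0.94)]
0.7 [ 0.16028033 -0.6556708   0.24540123] [ 2.20202901e-05 -1.19589043e-01  9.92823479e-01 -2.76740819e-05]
```

View pics/scene0.png

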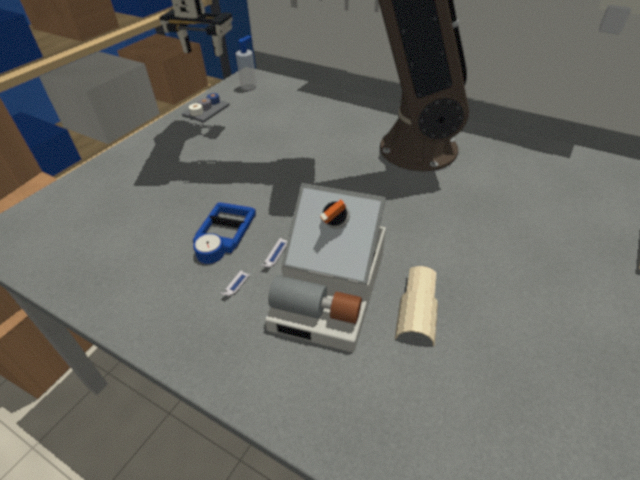

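View pics/top0.png

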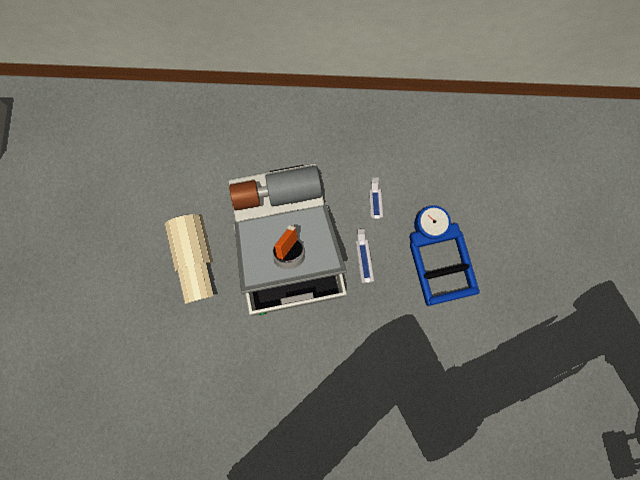

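The scene view shows the hatch ajar with the orange wing at about (335,212). In the top view the wing is at (288,243), and the hatch front corners are at (241,289) and (345,273). The wrist shell is on the left and the splints and dynamometer are on the right. I'll fit the trimmer pose to these points.

```bash
cat > fit.py <<'E'
from h import *
from scipy.optimize import least_squares
Z=np.array
def Tr(x,y,yaw):
    return lambda p:np.atleast_2d(p)@R.from_euler('z',yaw).as_matrix().T+[x,y,0]
def hat(p,th): # p=(dist from hinge, y, height above hinge line)
    d,y,h=p; return [0.08-d*np.cos(th)+h*np.sin(th),y,0.085+d*np.sin(th)+h*np.cos(th)]
def wingpt(a,th,r,h): # a clockwise from collar x
    return hat((0.12-r*np.cos(a),-r*np.sin(a),0.006-0.001+h),th)
E
cat > f1.py <<'E'
from fit import *
T,S=cam('top'),cam('scene')
def pts(v):
    x,y,w,th,a=v;f=Tr(x,y,w)
    H=lambda *p:f(hat(p,th))[0]
    L=[(T,H(.175,.088,.006),(241,289)),(T,H(.175,-.088,.006),(344,274)),(T,H(.12,0,.006),(287.7,254.4)),(T,H(.15,.062,.006),(257.4,277.1)),
    (T,f([-.09,.09,.085])[0],(248,311)),(T,f([-.09,-.09,.085])[0],(346,293)),
    (S,H(.175,.088,.006),(385,195)),(S,H(.175,-.088,.006),(304,185)),(S,H(.12,0,.006),(336,216.2)),(S,H(.15,.062,.006),(370.3,208.3)),
    (T,f(wingpt(a,th,.02,.053))[0],(294,228)),(S,f(wingpt(a,th,.02,.053))[0],(323.9,217.6))]
    return L
r=lambda v:np.concatenate([proj(C,P)[0]-uv for C,P,uv in pts(v)])
s=least_squares(r,[.46,.04,.1,.5,.6],loss='soft_l1')
print(s.x,np.degrees(s.x[2:]));print(r(s.x).reshape(-1,2).round(1).tolist())
x,y,w,th,a=s.x;f=Tr(x,y,w)
for t in (th,0): print('push',f(hat((.15,.062,.006),t)),'grip',f(wingpt(a,t,0,.046)))
E
python3 f1.py
```

```text
[0.57090231 0.02536902 0.20869215 0.60214134 0.61646172] [11.95717962 34.50015748 35.32065468]
[[-0.8, 2.1], [1.7, -1.8], [1.2, 2.7], [-2.7, -0.4], [-0.1, -0.0], [-1.2, 0.3], [0.2, 4.0], [-2.6, -1.5], [-0.3, 0.7], [-0.9, 0.3], [-3.1, 0.2], [-0.8, -1.0]]
push [[0.51870954 0.07769093 0.17490602]] grip [[0.58067739 0.02743914 0.19499938]]
push [[0.48957592 0.07152114 0.091     ]] grip [[0.5317702  0.01708179 0.136     ]]
```

Emit:
apply_moves:
  rows: [-52.3, 62.8, -2.5, 0, 0, -2.5, 1, -52.3, 62.8, -2.5, 0, 0, -2.5, 1, -52.3, 62.8, -2.5, 0, 0, -2.5, 1, -52.3, 62.8, -2.5, 0, 0, -2.5, 1, -52.3, 62.8, -2.5, 0, 0, -2.5, 1, -52.3, 62.8, -2.5, 0, 0, -2.5, 1, -52.3, 62.8, -2.5, 0, 0, -2.5, 1, -52.3, 62.8, -2.5, 0, 0, -2.5, 1, -52.3, 62.8, -2.5, 0, 0, -2.5, 1, -52.3, 62.8, -2.5, 0, 0, -2.5, 1, -52.3, 62.8, -2.5, 0, 0, -2.5, 1, -52.3, 62.8, -2.5, 0, 0, -2.5, 1, -52.3, 62.8, -2.5, 0, 0, -2.5, 1, -52.3, 62.8, -2.5, 0, 0, -2.5, 1, -52.3, 62.8, -2.5, 0, 0, -2.5, 1, -52.3, 62.8, -2.5, 0, 0, -2.5, 1, -52.3, 62.8, -2.5, 0, 0, -2.5, 1, -52.3, 62.8, -2.5, 0, 0, -2.5, 1, -52.3, 62.8, -2.5, 0, 0, -2.5, 1, -52.3, 62.8, -2.5, 0, 0, -2.5, 1]

```text
clock: 2.37
ee_pos: [0.5205, 0.082, 0.2706]
orientation: [-0.0, 0.981, -0.196, 0.0]
contact_force: [0.0, -0.5, 0.6]
opening: 0.0006
grip_force: 0.0
```

Emit:
apply_moves:
  rows: [0, 0, 3, 0, 0, 0, 1, 0, 0, 6, 0, 0, 0, 1, 0, 0, 7, 0, 0, 0, 1, -0.3, 0.2, 8.2, 0, 0, 0, 1, -0.8, 0.5, 9.2, 0, 0, 0, 1, -1.3, 0.9, 10.2, 0, 0, 0, 1, -1.6, 1.1, 11.2, 0, 0, 0, 1, -1.9, 1.3, 12.2, 0, 0, 0, 1, -2.1, 1.4, 13, 0, 0, 0, 1, -2.3, 1.6, 14, 0, 0, 0, 1, -2.4, 1.7, 14.7, 0, 0, 0, 1, -2.4, 1.7, 15.2, 0, 0, 0, 1, -2.4, 1.7, 15.6, 0, 0, 0, 1, -2.4, 1.7, 15.8, 0, 0, 0, 1, -2.4, 1.7, 15.9, 0, 0, 0, 1, -2.4, 1.7, 15.9, 0, 0, 0, 1]

```text
clock: 3.7
ee_pos: [0.4902, 0.0722, 0.1111]
orientation: [0.0, 0.98, -0.2, -0.0]
contact_force: [-0.1, -0.8, 0.0]
opening: 0.0005
grip_force: 0.0
```

Emit:
apply_moves:
  rows: [0, 0, 0.1, 0, 0, 0, 1, 0, 0, 0.2, 0, 0, 0, 1, 0, 0, 0.3, 0, 0, 0, 1, 0, 0, 0.3, 0, 0, 0, 1]

```text
clock: 4.03
ee_pos: [0.4906, 0.0723, 0.1099]
orientation: [0.0, 0.98, -0.199, 0.0]
contact_force: [-7.7, 0.8, 16.9]
opening: 0.0004
grip_force: 8.7
```

Emit:
apply_moves:
  rows: [0, 0, -4, 0, 0, 0, 1, 0, 0, -8, 0, 0, 0, 0, 0, 0, -12, 0, 0, 0, -1, 3, 1.7, -15, 0, 0, 0, -1, 6, 3.5, -15, 0, 0, 0, -1, 6, 3.5, -15, 0, 0, 0, -1, 6, 3.5, -15, 0, 0, 0, -1, 6, 3.5, -15, 0, 0, 0, -1]

```text
clock: 4.7
ee_pos: [0.5316, 0.0163, 0.2578]
orientation: [0.0, 0.98, -0.2, -0.0]
contact_force: [-0.7, 0.2, -0.6]
opening: 0.0416
grip_force: 0.0
```

```bash
python3 - <<'E'
from h import *
s=arm.state();print(s['clock'],s['ee_pos'],s['orientation'],s['q'])
for n in ['wrist','scene']:
    im=arm.camera(n);cv2.imwrite(f'pics/{n}1.png',im[:,:,::-1]);C=cam(n)
    for k,z in [('wing',.09),('collar',.091),('wing_grip',.136),('wing_mark',.143),('hatch_push',.091)]:
        print(n,k,[(np.round(d['position'],1).tolist(),round(d['confidence'],2),atz(C,d['position'],z).round(4).tolist()) for d in arm.tip_of(n,k)[:2]])
E
```

```text
4.7 [0.53155303 0.01632032 0.25776435] [ 1.16273657e-04  9.79756402e-01 -2.00192742e-01 -4.94180382e-04] [ 3.99402505e-01  1.14837944e-01 -2.82418016e-01 -3.97886564e-04
 -1.17448708e+00  7.68438250e-01]
wrist wing [([325.3, 227.5], 0.63, [0.5275, 0.0155, 0.09])]
wrist collar [([326.4, 227.3], 0.67, [0.5275, 0.0146, 0.091])]
wrist wing_grip [([324.6, 245.0], 0.93, [0.5262, 0.0169, 0.136])]
wrist wing_mark [([326.3, 217.1], 0.65, [0.5448, 0.0078, 0.143]), ([446.2, 104.0], 0.37, [0.5803, -0.0855, 0.143])]
wrist hatch_push [([285.5, 302.1], 0.68, [0.4825, 0.0701, 0.091])]
scene wing [([340.9, 230.1], 0.67, [0.52, 0.0153, 0.09])]
scene collar [([340.4, 229.5], 0.78, [0.5198, 0.0139, 0.091]), ([237.2, 283.0], 0.46, [0.7491, -0.0872, 0.091])]
scene wing_grip [([341.1, 219.4], 0.57, [0.5352, 0.0235, 0.136])]
scene wing_mark [([333.5, 216.8], 0.81, [0.5426, 0.0098, 0.143])]
scene hatch_push [([372.0, 227.2], 0.86, [0.4802, 0.0703, 0.091])]
```

View pics/wrist1.png

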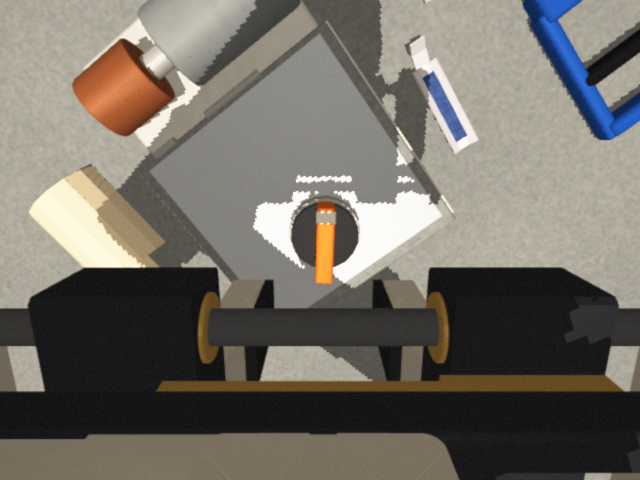

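View pics/scene1.png

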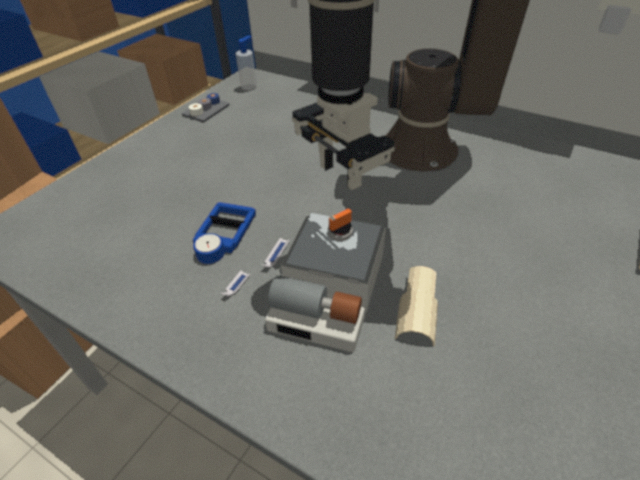

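The wrist view shows the hatch flat. The orange bar runs from (326,203) to (324,283), with the mark at (326,217) and the collar centred at about (325,230). I'll get the bar axis from an orange mask.

```bash
python3 - <<'E'
from h import *
im=cv2.imread('pics/wrist1.png');C=cam('wrist')
b,g,r=[im[:,:,i].astype(int) for i in range(3)]
m=((r>200)&(b<90)&(g<190)); m[:195]=0;m[290:]=0;m[:,:290]=0;m[:,360:]=0
ys,xs=np.nonzero(m);print(len(xs),xs.min(),xs.max(),ys.min(),ys.max())
rect=cv2.minAreaRect(np.c_[xs,ys].astype(np.float32));print(rect)
bx=cv2.boxPoints(rect);w=np.array([atz(C,p,.143) for p in bx]);print(w.round(4),w.mean(0))
mk=atz(C,(326,217),.143);e=.5*(atz(C,(324,283),.143)+0)*2
d=mk-e;print('yaw',np.degrees(np.arctan2(d[1],d[0])),'len to mark',np.linalg.norm(d),'end',e)
e2=atz(C,(326,203),.143);print('len',np.linalg.norm(e2-e),'mid',(e+e2)/2)
print('cam',C[2])
E
```

```text
1055 315 333 208 283
((324.399169921875, 245.62579345703125), (17.345815658569336, 75.05773162841797), 1.8476102352142334)
[[0.5068 0.0329 0.143 ]
 [0.5533 0.0112 0.143 ]
 [0.5486 0.0011 0.143 ]
 [0.5019 0.0223 0.143 ]] [0.52765088 0.0168724  0.143     ]
yaw -24.60058289496588 len to mark 0.04542344994854538 end [0.50420951 0.02707287 0.143     ]
len 0.05455966538688097 mid [0.52906951 0.01584035 0.143     ]
cam [ 0.59283962 -0.00972729  0.39715331]
```

Emit:
apply_moves:
  rows: [-0.3, 0.1, 2, 0, 0, 0.025, -1, -0.3, 0.1, 5, 0, 0, 0.025, -1, -0.3, 0.1, 8, 0, 0, 0.025, -1, -0.3, 0.1, 10.5, 0, 0, 0.025, -1, -0.3, 0.1, 11.6, 0, 0, 0.025, -1, -0.3, 0.1, 12, 0, 0, 0.025, -1, -0.3, 0.1, 12.1, 0, 0, 0.025, -1, -0.3, 0.1, 12.1, 0, 0, 0.025, -1]
  force: 25

```text
clock: 5.97
ee_pos: [0.5294, 0.017, 0.1379]
orientation: [-0.0, 0.977, -0.212, 0.0]
contact_force: [-0.1, -0.6, 0.1]
opening: 0.0873
grip_force: 0.0
```

Emit:
apply_moves:
  rows: [0, 0, 0.2, 0, 0, 0, 0, 0, 0, 0.2, 0, 0, 0, 0.5, 0, 0, 0.2, 0, 0, 0, 1, 0, 0, 0.2, 0, 0, 0, 1, 0, 0, 0.2, 0, 0, 0, 1, 0, 0, 0.2, 0, 0, 0, 1, 0, 0, 0.2, 0, 0, 0, 1, 0, 0, 0.2, 0, 0, 0, 1, 0, 0, 0.2, 0, 0, 0, 1, 0, 0, 0.2, 0, 0, 0, 1, 0, 0, 0.2, 0, 0, 0, 1, 0, 0, 0.2, 0, 0, 0, 1]
  force: 25

```text
clock: 6.97
ee_pos: [0.5288, 0.0169, 0.1353]
orientation: [0.0, 0.977, -0.212, -0.0]
contact_force: [-0.2, -2.1, 1.2]
opening: 0.0133
grip_force: 1.3
```

Emit:
apply_moves:
  rows: [0, 0, 0, 0, 0, 0, 1, 0, 0, 0, 0, 0, 0, 1, 0, 0, 0, 0, 0, 0, 1, 0, 0, 0, 0, 0, 0.03, 1, 0, 0, 0, 0, 0, 0.06, 1, 0, 0, 0, 0, 0, 0.1, 1, 0, 0, 0, 0, 0, 0.15, 1, 0, 0, 0, 0, 0, 0.15, 1]
  force: 25

```text
clock: 7.63
ee_pos: [0.5286, 0.0165, 0.1354]
orientation: [0.0, 0.958, -0.285, -0.0]
contact_force: [-1.4, -3.9, 2.2]
opening: 0.0118
grip_force: 25.0
```

```bash
python3 -c "
from h import *
s=arm.state();print(s['ee_pos'],s['contact_force'],s['wrist_torque'],s['opening'],s['grip_force'])"
```

```text
[0.52861032 0.01650109 0.1353905 ] [-1.4248796  -3.91361799  2.24922308] [-1.6781495   0.43194567 -0.03644972] 0.011786900923229116 24.984766244888306
```

Emit:
apply_moves:
  rows: [0, 0, 0.05, 0, 0, 0.06, 1, 0, 0, 0.05, 0, 0, 0.12, 1, 0, 0, 0.05, 0, 0, 0.18, 1, 0, 0, 0.05, 0, 0, 0.24, 1, 0, 0, 0.05, 0, 0, 0.3, 1, 0, 0, 0.05, 0, 0, 0.34, 1, 0, 0, 0.05, 0, 0, 0.34, 1]

```text
clock: 8.22
ee_pos: [0.5286, 0.0165, 0.1353]
orientation: [0.0, 0.897, -0.443, 0.0]
contact_force: [-2.4, -4.6, 5.5]
opening: 0.0117
grip_force: 25.0
```

Emit:
apply_moves:
  rows: [0, 0, 0, 0, 0, 0.03, 1, 0, 0, 0, 0, 0, 0.06, 1, 0, 0, 0, 0, 0, 0.06, 1]

```text
clock: 8.47
ee_pos: [0.5286, 0.0165, 0.1352]
orientation: [0.0, 0.883, -0.469, -0.0]
contact_force: [-1.8, -4.0, 6.5]
opening: 0.0118
grip_force: 25.0
```

Emit:
apply_moves:
  rows: [0, 0, 0, 0, 0, 0.03, 1, 0, 0, 0, 0, 0, 0.05, 1, 0, 0, 0, 0, 0, 0.05, 1]

```text
clock: 8.72
ee_pos: [0.5286, 0.0165, 0.1352]
orientation: [0.0, 0.871, -0.491, 0.0]
contact_force: [-2.2, -4.0, 6.1]
opening: 0.0119
grip_force: 25.0
```

Emit:
apply_moves:
  rows: [0, 0, 0, 0, 0, 0.03, 1, 0, 0, 0, 0, 0, 0.05, 1, 0, 0, 0, 0, 0, 0.05, 1]

```text
clock: 8.97
ee_pos: [0.5286, 0.0165, 0.1352]
orientation: [0.0, 0.859, -0.513, -0.0]
contact_force: [-3.0, -4.1, 5.5]
opening: 0.0121
grip_force: 25.0
```

Emit:
apply_moves:
  rows: [0, 0, 0, 0, 0, 0.03, 1, 0, 0, 0, 0, 0, 0.05, 1, 0, 0, 0, 0, 0, 0.05, 1]

```text
clock: 9.22
ee_pos: [0.5286, 0.0165, 0.1351]
orientation: [0.0, 0.845, -0.534, 0.0]
contact_force: [-3.1, -4.8, 6.0]
opening: 0.012
grip_force: 25.0
```

Emit:
apply_moves:
  rows: [0, 0, 0, 0, 0, 0.03, 1, 0, 0, 0, 0, 0, 0.05, 1, 0, 0, 0, 0, 0, 0.05, 1]

```text
clock: 9.47
ee_pos: [0.5286, 0.0166, 0.135]
orientation: [0.0, 0.832, -0.555, -0.0]
contact_force: [-2.3, -4.1, 4.5]
opening: 0.0119
grip_force: 25.0
```

Emit:
apply_moves:
  rows: [0, 0, 0, 0, 0, 0.03, 1, 0, 0, 0, 0, 0, 0.05, 1, 0, 0, 0, 0, 0, 0.05, 1]

```text
clock: 9.72
ee_pos: [0.5286, 0.0166, 0.1349]
orientation: [0.0, 0.818, -0.576, -0.0]
contact_force: [-2.7, -4.5, 3.0]
opening: 0.0116
grip_force: 25.0
```

Emit:
apply_moves:
  rows: [0, 0, 0, 0, 0, 0.02, 1, 0, 0, 0, 0, 0, 0.03, 1, 0, 0, 0, 0, 0, 0.03, 1]

```text
clock: 9.97
ee_pos: [0.5286, 0.0166, 0.1348]
orientation: [0.0, 0.809, -0.588, -0.0]
contact_force: [-1.4, -5.8, 3.6]
opening: 0.0116
grip_force: 25.0
```

Emit:
apply_moves:
  rows: [0, 0, 0.02, 0, 0, 0.03, 1, 0, 0, 0.02, 0, 0, 0.05, 1, 0, 0, 0.02, 0, 0, 0.05, 1]

```text
clock: 10.22
ee_pos: [0.5286, 0.0166, 0.1344]
orientation: [0.0, 0.794, -0.608, -0.0]
contact_force: [-0.6, -5.6, 1.4]
opening: 0.0115
grip_force: 25.0
```

Emit:
apply_moves:
  rows: [0, 0, 0, 0, 0, 0.02, 1, 0, 0, 0, 0, 0, 0.03, 1, 0, 0, 0, 0, 0, 0.03, 1]

```text
clock: 10.47
ee_pos: [0.5286, 0.0166, 0.1337]
orientation: [0.0, 0.785, -0.62, -0.0]
contact_force: [2.1, -5.9, -6.3]
opening: 0.0121
grip_force: 25.0
```

```bash
python3 -c "
from h import *
s=arm.state();print(s['ee_pos'],s['contact_force'],s['wrist_torque'],s['opening'],s['grip_force'])"
```

```text
[0.52862548 0.01660964 0.13366694] [ 2.14400901 -5.94538094 -6.3135773 ] [-2.2148124  -0.75197296 -0.06073938] 0.0120636442539813 24.98237371444702
```

Emit:
apply_moves:
  rows: [0, 0, 0, 0, 0, 0.03, 1, 0, 0, 0, 0, 0, 0.03, 1, 0, 0, 0.1, 0, 0, 0.03, 1, 0, 0, 0.2, 0, 0, 0.03, 1, 0, 0, 0.3, 0, 0, 0.03, 1, 0, 0, 0.35, 0, 0, 0.03, 1, 0, 0, 0.35, 0, 0, 0.03, 1]

```text
clock: 11.05
ee_pos: [0.5286, 0.0166, 0.1305]
orientation: [0.0, 0.775, -0.631, -0.0]
contact_force: [2.1, -5.5, -3.4]
opening: 0.0119
grip_force: 25.0
```

Emit:
apply_moves:
  rows: [0, 0, 0.05, 0, 0, 0, 1, 0, 0, 0.08, 0, 0, 0, 1, 0, 0, 0.08, 0, 0, 0, 1]

```text
clock: 11.3
ee_pos: [0.5287, 0.0166, 0.1304]
orientation: [0.0, 0.776, -0.631, -0.0]
contact_force: [-1.3, -4.9, 3.5]
opening: 0.012
grip_force: 25.0
```

It has bottomed: the upward force returned and z stopped falling. Now I'll let go.

Emit:
apply_moves:
  rows: [0, 0, 0, 0, 0, 0, 0.7, 0, 0, 0, 0, 0, 0, 0, 0, 0, 0, 0, 0, 0, -1, 0, 0, 0, 0, 0, 0, -1, 0, 0, 0, 0, 0, 0, -1, 0, 0, 0, 0, 0, 0, -1, 0, 0, 0, 0, 0, 0, -1, 0, 0, 0, 0, 0, 0, -1, 0, 0, -3, 0, 0, 0, -1, 0, 0, -6, 0, 0, 0, -1, 0, 0, -9, 0, 0, 0, -1, 0, 0, -12, 0, 0, 0, -1, 0, 0, -12, 0, 0, 0, -1, 0, 0, -12, 0, 0, 0, -1]

```text
clock: 12.47
ee_pos: [0.5297, 0.0172, 0.2523]
orientation: [-0.002, 0.775, -0.631, 0.001]
contact_force: [-0.2, 0.1, -0.9]
opening: 0.0866
grip_force: 0.0
```

```bash
python3 - <<'E'
from h import *
s=arm.state();print(s['clock'],s['ee_pos'],s['contact_force'],s['opening'])
a=arm.camera('wrist');b=arm.camera('scene')
b2=cv2.resize(b[180:360,240:460],None,fx=2.67,fy=2.67)[:480]
cv2.imwrite('pics/end.png',cv2.resize(np.hstack([a,b2]),(800,313))[:,:,::-1])
C=cam('wrist')
print([(d['position'],d['confidence'],atz(C,d['position'],.139)) for d in arm.tip_of('wrist','wing_mark')[:1]])
E
```

```text
12.4667 [0.52970903 0.01722022 0.25233134] [-0.17058192  0.13024147 -0.89485695] 0.08663466924537273
[([326.0, 210.5], 0.67, array([ 0.52930966, -0.00542412,  0.139     ]))]
```

View pics/end.png

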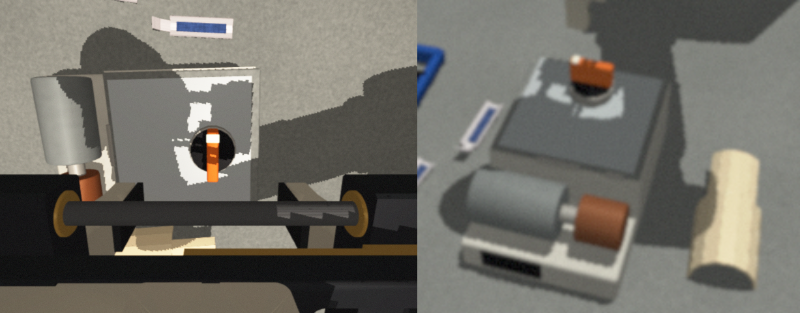

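The closing view shows the hatch flat, the wing crosswise at about 90° with no red band in sight, and the splints and shell in place. The gripper is open and well clear, so I'm handing in.

```bash
python3 -c "
from bench import arm
print(arm.finish_job())"
```

```text
the job is handed in; nothing more can be done
None
```

I pushed the hatch shut, turned the wing clockwise until it dropped about 4 mm into its detent (at about 90°), let go with the arm clear, and handed the job in at about 12.6 s; no verdict was returned.

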